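# Refit a topping feeder's roller and snap its cap on

### The job

The topping feeder was taken apart for washing: fit the white flanged feed roller, neck upward, onto the feeder's upright spindle until it sits fully home, then press the black snap cap down onto the stud at the top of the spindle until it clicks past the catch and bears on the roller. After the click keep the gripper pressing the cap firmly down: the job finishes while you are still holding the push, without letting go. Leave the other things on the counter where they are.

Things in the scene. Friction and masses are not known exactly. Their poses are not given: they have to be found in the camera images.
- spindle_foot (a point): point on the spindle's axis at the top of the round drive disc, 30 mm above the counter, on which the roller stands; z up. The feeder is fixed: a flat steel box 130 x 110 mm. From this point the upright spindle is 26 mm thick for 44 mm, then tapers over 8 mm to a stud 16 mm thick
- stud_tip (a point): tip of the stud, on the spindle's axis, 79 mm above spindle_foot; its last 5 mm taper to 8 mm wide. The catch: four sprung steel balls stick out 4 mm all round the stud, 66 mm above spindle_foot
- roller_mid (a point): centre (half-way up) of the loose white feed roller, standing on the counter, z up. 55 mm high, through bore 29 mm. Two flanges 60 mm across, at the foot (0 to 4 mm) and 23 to 27 mm up; above them a plain neck 40 mm across up to the top, to grip it by. About 120 g. Home, this point is 27.5 mm above spindle_foot
- cap_mid (a point): centre (half-way up) of the loose black snap cap, standing open end down on the counter, z up. Plain round, 44 mm across, 31 mm high; mouth 19.6 mm wide through a lip 5 mm high, a wider pocket above. About 40 g. Put on the stud it first rests on the balls with this point about 86 mm above spindle_foot; home, it bears on the roller with this point 70.5 mm above spindle_foot
- cap_top (a point): centre of the cap's flat closed top, 15.5 mm above cap_mid. Pushing the cap on takes about 12 to 15 N in the first few millimetres, then the resistance drops as the balls pass the lip, and it stops hard on the roller. Pushing while gripping its sides, or with closed fingertips on its top, both work
- screw_lid: loose bystander: shallow black screw lid, a plain closed disc 66 mm across and 16 mm high; origin at the centre of its underside. It may lie among the task's parts
- star_knob: loose bystander: small white five-lobed knob, 42 mm across and 34 mm high, with a thin steel stud upward; origin at the centre of its underside
- nozzle: loose bystander: steel cone nozzle, 48 mm across and 40 mm high; origin at the centre of its underside
- steel_cup: loose bystander: open steel cup, 76 mm across the rim, 75 mm high; origin at the centre of its underside
- sprinkle_jar: loose bystander: closed jar, 72 mm across, 100 mm high; origin at the centre of its underside
- spanner: loose bystander: steel open-end spanner lying flat between the robot and the parts; origin near the middle of its length, on the counter
- brush: loose bystander: flat brush with a wooden handle lying between the robot and the parts; origin near the middle of its length, on the counter
Mind the look-alikes: they are no part of the job. Leave any brown look-alike of the part that bears spindle_foot alone.

How it is judged (in metres and radians):
On the way, in this order (a step that is already met when the one before it is completed fails the run):
1. the roller stands home on the feeder's spindle (z of roller_mid in the frame of spindle_foot between 0.024 and 0.03 m and horizontal distance between roller_mid and spindle_foot below 0.004 m and angle between roller_mid's own z axis and vertical below 0.06 rad), for 0.3 s.
2. the cap has clicked past the catch and sits on the roller (all of step 1 and z of cap_mid in the frame of spindle_foot between 0.066 and 0.0732 m and horizontal distance between cap_mid and spindle_foot below 0.004 m and angle between cap_mid's own z axis and vertical below 0.08 rad), for 0.2 s.
At the end, for the whole second after the job is handed in: roller upright (0.06 rad), on the spindle's axis within 4 mm and seated on the drive disc within 2.5 mm; cap upright (0.08 rad), on the axis within 4 mm and seated on the roller within 2.7 mm; the gripper's fingers touch the cap and press it on the roller with more than 3 N (all of step 2 and contact force between cap and roller above 3 N and contact force between the fingers and cap above 3 N); the arm keeps its last pose, push and grip.
It fails at once if another thing on the counter was pushed more than 3 cm (distance of any of screw_lid, star_knob, nozzle, steel_cup, sprinkle_jar, spanner, brush from where it was at the start of the episode above 0.03 m).
It also fails if it takes over 69 s, if anything falls off the work surface, if the arm or the gripper's body presses on something with over 40 N, if the wrist force passes 120 N, or if a joint passes its speed limit or range.

### The arm

A 6-joint arm with a two-finger parallel gripper is mounted at the origin on the work surface. World frame = base frame: x ahead of the robot, y to its left, z up, the work surface at z = 0. Lengths are in m, angles in degrees, forces in N, time in s.
With the tool pointing down it reaches from about 0.4 to 0.825 m from the base axis. Payload 7 kg.
Tool frame: the origin (TCP) lies at the very end of the fingers, on their centre line; the grasp point (between the pads) lies 19 mm behind it; x points along the fingers, z is the direction in which the jaws open and shut, and the axes are right-handed (so a half turn about x gives the same grasp; the last joint's range is limited). The gripper opens to 88 mm and grips with 3 to 60 N. Pads are 19 mm wide; open, the fingers measure 130 mm over their backs; the gripper's body (78 mm by 193 mm) begins 47 mm behind the grasp point.
Start: joints at [-46.862, 20.546, 0.682, 0, -70.136, -16.507], TCP at [0.303, -0.603, 0.227] pointing down, gripper open.
Joint ranges: [-176.03, 176.03], [-82.01, 121.73], [-58.28, 71.71], [-173.87, 95.51], [-174.79, -0.11], [-173.66, 173.66]. Speed limits (degrees/s): [136.94, 136.94, 172.46, 180, 180, 180].

### API

Orientations are given as [roll, pitch, yaw] about the fixed x, y, z axes, in that order (R = Rz(yaw) Ry(pitch) Rx(roll)).
In Python, from plant import * gives the robot as it stands.
- The arm moves only by the tool arm_command, never from a script. Its argument "commands" is one flat list of numbers, 5 for each row, row after row: the shift along the tool's x, y, z in mm, then the turn about the tool's x in degrees, then the opening in per cent of the stroke, from 0 (shut) to 100 (fully open). A call has 1 to 5 rows; each row shifts and turns the pose as measured when the row begins, along the tool's axes as they then stand; what a row does not reach is not made up. A row lasts 1/8 s, in which the tool goes at most 62.5 mm and 10.7 degrees, less where a joint would pass 70% of its speed; a pose out of reach is approached as far as the arm can. A call is refused whole if a number of a shift passes 62.5 or a number of a turn 10.7, either way. A call with a gripper value outside its range is refused whole. The fingers move at their own pace and stop on an object; the grip force is fixed at half the most. Time passes only in rows, so rows that do not move let the fingers close. It gives the time, the measured TCP pose, the force and the opening at its end, in the units of the state.
- get_obs(): the state, without advancing time (a new reading comes with each control period).
- snapshot(name): name is "scene" or "side" or "wrist"; returns a dict with "frame" (420x560x3 uint8, blue, green, red), "fov_y" (degrees; the focal length in pixels is half the picture's height over the tangent of half this angle, whatever the lens; pixels are square), "cx", "cy" (the principal point, pixels), "dist" ([k1, k2, p1, p2, k3] as OpenCV has them; the pictures are not rectified), "world_to_cam" (4x4, takes a point from world to camera coordinates). Camera axes: x right, y up, looking along -z (the intrinsics and any distortion apply to the point x, -y, -z); pixel columns grow to the right and rows downward; lengths in m; the calibration is good to about 2 mm. A picture is of the moment at which its call begins. There is no depth.
- close_job(): hands the job in, once; it reports no verdict.
The state is a dict: "clock": time; "joint_pos": joint angles; "qvel": joint speeds; "tau": joint torques, N m; "tool_pos": TCP position; "orientation": TCP orientation; "force": force on the tool from outside, world axes, zero at the start; "moment": the same for the moment, N m; "opening": finger opening in m.
Only numpy, scipy, OpenCV 4.12 (cv2) and the standard library are available. Lean on these libraries where they do the work, as an engineer would, in place of code of your own. Each camera call takes 0.05 s, during which the arm holds its last target. There are 200 camera calls.

## Working session

There is one attempt and no reset: what is moved stays moved. The work goes in short steps, Python scripts to look and compute and a tool call to move; the robot and the scene stay as the last step left them, time stands still between calls to the robot, and variables do not carry over. Pictures are saved under pics/ and viewed, about 8 in all and at most 12, crops included, and the job is handed in when it is done.

Besides the shell and the picture viewer there is one more tool, called after "Emit:" as name(argument=value, ...) on one line, values as JSON. arm_command: Moves the arm, as the interface text tells. Its arguments: {"type":"object","properties":{"commands":{"type":"array"}},"required":["commands"]}

```bash
mkdir -p pics; ls
cat > h.py <<'E'
from plant import *
import numpy as np, cv2
def cam(s):
    f=210/np.tan(np.radians(s["fov_y"])/2)
    return np.array([[f,0,s["cx"]],[0,f,s["cy"]],[0,0,1]]),np.array(s["dist"],float),np.array(s["world_to_cam"])
def ray(s,u,v):
    K,d,T=cam(s); p=cv2.undistortPoints(np.array([[[u,v]]],float),K,d)[0,0]
    R=T[:3,:3]; return -R.T@T[:3,3], R.T@np.array([p[0],-p[1],-1])
def onz(s,u,v,z):
    o,r=ray(s,u,v); return o+r*(z-o[2])/r[2]
def px(s,P):
    K,d,T=cam(s); c=T[:3,:3]@np.array(P,float)+T[:3,3]
    return cv2.projectPoints(np.array([[c[0],-c[1],-c[2]]]),np.zeros(3),np.zeros(3),K,d)[0][0,0]
E
python3 - <<'E'
from h import *
import pickle
for n in("scene","side","wrist"):
    s=snapshot(n); pickle.dump(s,open(n+'0.pkl','wb')); cv2.imwrite(f'pics/{n}0.png',s["frame"])
    o,_=ray(s,280,210); print(n,s["fov_y"],s["dist"],o)
print(get_obs())
a=cv2.imread('pics/scene0.png')
E
```

```text
pics
scene 50.02351239394515 [0.01737786 0.         0.         0.         0.        ] [ 0.97403771 -0.54195939  1.03028234]
side 50.170499508203 [-0.14097498  0.          0.          0.          0.        ] [0.1991547  1.05063887 1.00034996]
wrist 67.12945913555876 [-0.05748796  0.          0.          0.          0.        ] [ 0.23928575 -0.63497688  0.38322718]
{'clock': 0.15, 'joint_pos': array([-4.68633234e+01,  2.05811323e+01,  6.47568506e-01, -1.41945926e-02,
       -7.01341779e+01, -1.65076406e+01]), 'qvel': array([-0.10266329, -0.07095067,  0.13332995,  0.11098384, -0.01870064,
        0.0742126 ]), 'tau': array([-1.67857575e-03, -5.83274245e+01,  2.93291563e+01,  7.00122669e+00,
        8.80247477e-03, -1.10208596e-04]), 'tool_pos': array([ 0.30237712, -0.60309965,  0.2258624 ]), 'orientation': array([  5.36392417,  89.930956  , 121.98812866]), 'force': array([-0.2647853 , -0.15228593, -0.18815099]), 'moment': array([ 0.0230012 , -0.04707793, -0.03716826]), 'opening': 0.08778342897545786}
```

View pics/scene0.png

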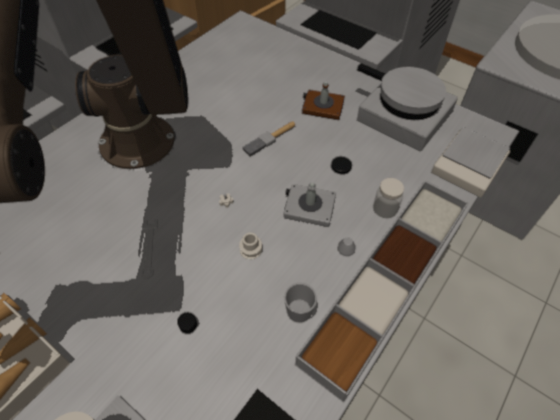

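View pics/side0.png

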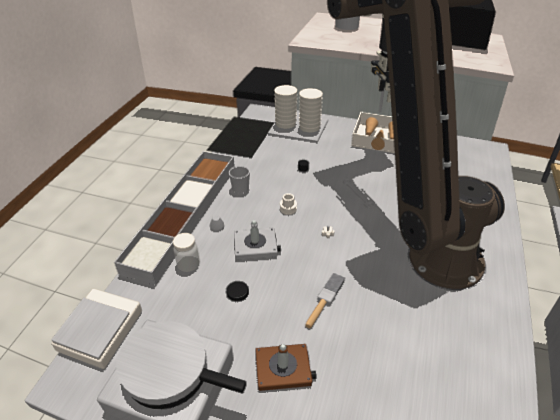

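Candidates in scene/side: cap is either (187,322)/(303,166), small and tall, or (341,164)/(237,291), wide and flat, which is the lid. Feeder is either steel at (311,203)/(255,240) or brown at (324,103), the look-alike. The roller is at (251,243)/(288,203). I'll confirm these in one enlarged crop.

Run:
```python
from h import *
import pickle
S={n:pickle.load(open(n+'0.pkl','rb')) for n in("scene","side")}
def crop(n,u,v,h=32):
    c=S[n]["frame"][v-h:v+h,u-h:u+h]; return cv2.resize(c,(264,264),interpolation=cv2.INTER_CUBIC)
a=np.hstack([crop("scene",187,322),crop("scene",251,243),crop("scene",311,203)])
b=np.hstack([crop("side",303,166),crop("side",288,203),crop("side",255,240)])
cv2.imwrite('pics/c1.png',np.vstack([a,b]))
for n,c,r,f,l in(("scene",(187,322),(251,243),(311,203),(341,164)),("side",(303,166),(288,203),(255,240),(237,291))):
    s=S[n]; g=cv2.cvtColor(s["frame"],cv2.COLOR_BGR2HSV)
    for nm,p,z in(("cap",c,.0155),("lid",l,.008)):
        m=(g[...,2]<60).astype(np.uint8); k,lab,st,ce=cv2.connectedComponentsWithStats(m)
        i=lab[p[1],p[0]]; x,y,w,h,A=st[i]; print(n,nm,i,st[i],ce[i],onz(s,*ce[i],z).round(4), "width mm",1e3*np.linalg.norm(onz(s,x,y+h/2,z)-onz(s,x+w,y+h/2,z)))
    print(n,"roller",onz(s,*r,.03).round(3),"feeder",onz(s,*f,.03).round(3))
```

```text
scene cap 66 [178 313  20  20 312] [187.29166667 322.43589744] [ 0.5571 -0.3373  0.0155] width mm 46.536770088620884
scene lid 56 [331 157  21  17 275] [341.09818182 164.91636364] [0.5739 0.3069 0.008 ] width mm 64.00117928302036
scene roller [ 0.543 -0.086  0.03 ] feeder [0.593 0.117 0.03 ]
side cap 17 [298 160  10  12 106] [302.68867925 165.48113208] [ 0.5554 -0.3397  0.0155] width mm 38.55982571090096
side lid 23 [227 282  22  19 342] [237.13450292 290.99707602] [0.5696 0.3081 0.008 ] width mm 62.683394181460145
side roller [ 0.538 -0.087  0.03 ] feeder [0.584 0.118 0.03 ]
```

View pics/c1.png

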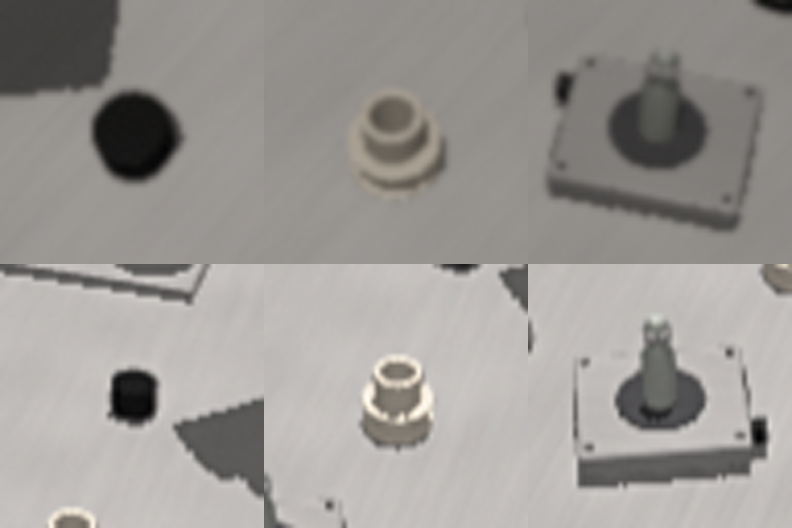

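Confirmed: the roller stands neck up, the cap is the tall 44 mm one, and the feeder is the steel one.

```bash
cat >> h.py <<'E'
from scipy.spatial.transform import Rotation as Ro
def to(P,name=""):
    o=get_obs(); R=Ro.from_euler('xyz',o["orientation"],degrees=True).as_matrix()
    print(name,"t",o["clock"],"tcp",np.round(o["tool_pos"],4),"shift mm",(R.T@(np.array(P)-o["tool_pos"])*1e3).round(1),"F",np.round(o["force"],1),"open",round(o["opening"],4))
    return R
E
python3 - <<'E'
from h import *
import pickle
S={n:pickle.load(open(n+'0.pkl','rb')) for n in("scene","side")}
def P(n,U,V,u,v): return u-32+(U%264+.5)/4.125-.5, v-32+(V%264+.5)/4.125-.5
for nm,z,a,b in(("rollertop",.055,P("s",392,118,251,243),P("s",398,372,288,203)),
 ("disc",.03,P("s",657,128,311,203),P("s",660,398,255,240)),("tip",.109,P("s",662,55,311,203),P("s",656,318,255,240))):
    print(nm,onz(S["scene"],*a,z).round(4),onz(S["side"],*b,z).round(4))
    o1,r1=ray(S["scene"],*a);o2,r2=ray(S["side"],*b)
    t=np.linalg.lstsq(np.c_[r1,-r2],o2-o1,rcond=None)[0]; print((o1+t[0]*r1).round(4),(o2+t[1]*r2).round(4))
# feeder yaw from box edges (scene)
R=to([.541,-.086,.25],"roller above"); print(R.round(2))
s=snapshot("wrist"); K,d,T=cam(s); print("cam axes in tool",(R.T@T[:3,:3].T).round(3)); print((R.T@(ray(s,0,0)[0]-get_obs()["tool_pos"])).round(4))
E
```

```text
rollertop [ 0.5439 -0.0904  0.055 ] [ 0.5388 -0.0893  0.055 ]
[ 0.5429 -0.0894  0.0527] [ 0.5393 -0.0911  0.0535]
disc [0.5874 0.1189 0.03  ] [0.5847 0.1184 0.03  ]
[0.5872 0.1192 0.0295] [0.5848 0.1181 0.0297]
tip [0.5867 0.1171 0.109 ] [0.5848 0.1165 0.109 ]
[0.5866 0.1173 0.1088] [0.5848 0.1164 0.1089]
roller above t 0.15 tcp [ 0.3024 -0.6031  0.2259] shift mm [ -23.8 -445.   355.4] F [-0.3 -0.2 -0.2] open 0.0878
[[-0.   -0.89 -0.45]
 [ 0.   -0.45  0.89]
 [-1.    0.    0.  ]]
cam axes in tool [[ 0.     0.264 -0.964]
 [-0.     0.964  0.264]
 [ 1.    -0.     0.   ]]
[-0.1574  0.0707 -0.    ]
```

Roller is at about (0.541, -0.090) and the spindle at (0.586, 0.118). Heights come out consistent with what was given, to within 2 mm. I'm moving above the roller.

Emit:
arm_command(commands=[-5, -50, 40, 0, 100, -5, -50, 40, 0, 100, -5, -50, 40, 0, 100, -5, -50, 40, 0, 100, 0, -50, 40, 0, 100])

```text
clock: 0.82
tool_pos: [0.4333, -0.3181, 0.2436]
orientation: [19.7, 89.8, 135.9]
force: [1.6, -0.2, -0.2]
opening: 0.0875
```

```bash
python3 -c "
from h import *
to([.541,-.09,.2])"
```

```text
t 0.825 tcp [ 0.4333 -0.3181  0.2436] shift mm [  43.9 -197.5  156.9] F [ 1.6 -0.2 -0.2] open 0.0875
```

Emit:
arm_command(commands=[10, -45, 36, 0, 100, 10, -45, 36, 0, 100, 10, -45, 36, 0, 100, 10, -45, 36, 0, 100, 0, 0, 0, 0, 100])

```text
clock: 1.45
tool_pos: [0.5346, -0.0984, 0.2038]
orientation: [-31.6, 89.9, 84.9]
force: [-0.5, -0.7, -0.2]
opening: 0.0876
```

```bash
python3 -c "
from h import *
to([.541,-.09,.2])
s=snapshot('wrist');cv2.imwrite('pics/w1.png',s['frame']);import pickle;pickle.dump(s,open('w1.pkl','wb'))
print(px(s,[.541,-.09,.055]),px(s,[.541,-.09,.0]))"
```

```text
t 1.45 tcp [ 0.5346 -0.0984  0.2038] shift mm [ 3.9 -9.5  4.6] F [-0.5 -0.7 -0.2] open 0.0876
[282.20462832 207.99713189] [281.46728115 196.04076449]
```

View pics/w1.png

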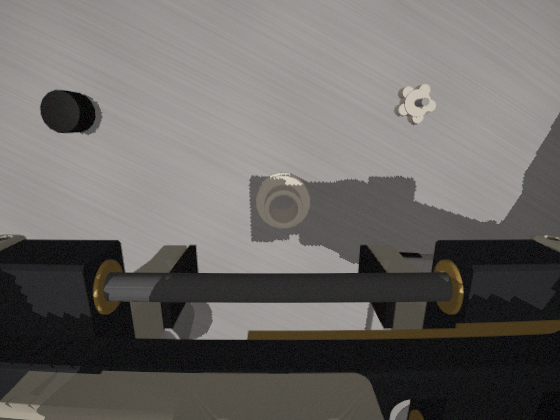

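The wrist view shows the roller bore at about (283,208), against a prediction of (282,208). The cap top is at about (62,111), and the knob at (418,103) is well clear. I'll refine both from this picture.

```bash
python3 -c "
from h import *;import pickle
s=pickle.load(open('w1.pkl','rb'));f=s['frame']
g=cv2.cvtColor(f,cv2.COLOR_BGR2GRAY)
c=cv2.resize(f[165:240,240:330],None,fx=6,fy=6,interpolation=cv2.INTER_CUBIC)
d=cv2.resize(f[75:150,30:120],None,fx=6,fy=6,interpolation=cv2.INTER_CUBIC); cv2.convertScaleAbs(d,d,3)
C=cv2.HoughCircles(cv2.cvtColor(c,cv2.COLOR_BGR2GRAY),cv2.HOUGH_GRADIENT,1,20,param1=80,param2=25,minRadius=60,maxRadius=170)
print((C[0][:6]/6).round(2).tolist())
cv2.imwrite('pics/c2.png',np.vstack([c,d])[:, :])
print(onz(s,283,208,.055),onz(s,62,111,.031)); to([.541,-.09,.2])"
```

```text
Traceback (most recent call last):
TypeError: 'NoneType' object is not subscriptable
```

```bash
python3 -c "
from h import *;import pickle
s=pickle.load(open('w1.pkl','rb'));f=s['frame']
c=cv2.resize(f[165:240,250:315],None,fx=6,fy=6,interpolation=cv2.INTER_CUBIC)
d=cv2.resize(f[75:150,35:100],None,fx=6,fy=6,interpolation=cv2.INTER_CUBIC)
cv2.imwrite('pics/c2.png',np.hstack([cv2.convertScaleAbs(c,alpha=1.5),cv2.convertScaleAbs(d,alpha=3)]))
print(onz(s,283,208,.055),onz(s,62,111,.031)); to([.541,-.09,.2])"
```

```text
[ 0.54064802 -0.0892863   0.055     ] [ 0.55504747 -0.3354327   0.031     ]
 t 1.5 tcp [ 0.534  -0.0998  0.2042] shift mm [  4.3 -10.6   5.6] F [ 0.1  0.1 -0.2] open 0.0877
```

View pics/c2.png

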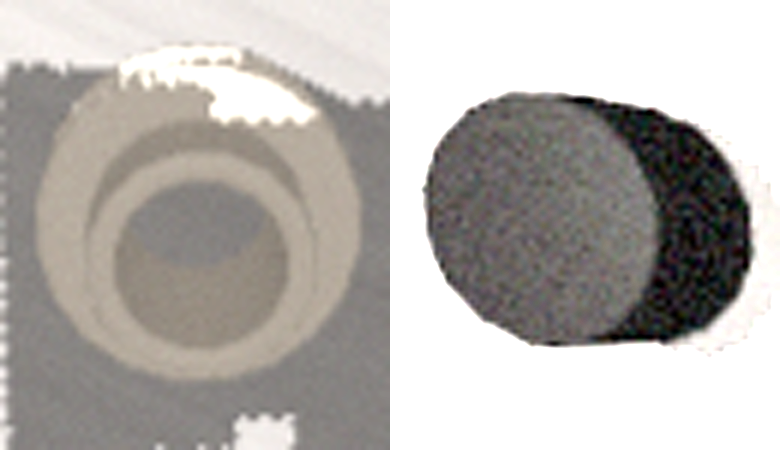

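Emit:
arm_command(commands=[30, -5, 3, 0, 100, 40, -5, 3, 0, 100, 35, 0, 0, 0, 100, 20, 0, 0, 0, 100, 0, 0, 0, 0, 100])

```text
clock: 2.12
tool_pos: [0.5401, -0.0938, 0.0781]
orientation: [-86.4, 89.8, 29.8]
force: [0.7, -0.3, 1.4]
opening: 0.088
```

```bash
python3 -c "
from h import *;import pickle
s=pickle.load(open('w1.pkl','rb'))
print(onz(s,283.1,208.6,.055),onz(s,59.8,110.8,.031)); to([.5407,-.0888,.032])"
```

```text
[ 0.54115787 -0.08891726  0.055     ] [ 0.55586493 -0.33766145  0.031     ]
 t 2.125 tcp [ 0.5401 -0.0938  0.0781] shift mm [46.1 -2.5  4.2] F [ 0.7 -0.3  1.4] open 0.088
```

Emit:
arm_command(commands=[20, -2, 3, 0, 100, 20, -1, 1, 0, 100, 8, 0, 0, 0, 100, 0, 0, 0, 0, 100])

```text
clock: 2.62
tool_pos: [0.5438, -0.0913, 0.0339]
orientation: [-104.3, 89.4, 11.8]
force: [0.5, -0.2, -0.7]
opening: 0.0875
```

```bash
python3 -c "
from h import *
to([.5410,-.0889,.032])"
```

```text
t 2.625 tcp [ 0.5438 -0.0913  0.0339] shift mm [1.9 1.5 3.4] F [ 0.5 -0.2 -0.7] open 0.0875
```

Emit:
arm_command(commands=[0, 1.5, 3.5, 0, 100, 0, 0, 0, 0, 0, 0, 0, 0, 0, 0, 0, 0, 0, 0, 0, 0, 0, 0, 0, 0])

```text
clock: 3.25
tool_pos: [0.5423, -0.0887, 0.0367]
orientation: [-105.8, 89.2, 10.2]
force: [0.6, -0.6, -0.4]
opening: 0.0533
```

Emit:
arm_command(commands=[0, 0, 0, 0, 0, 0, 0, 0, 0, 0])

```text
clock: 3.5
tool_pos: [0.5422, -0.0886, 0.0366]
orientation: [-105.7, 89.2, 10.4]
force: [0.3, 0.6, 0.3]
opening: 0.0392
```

```bash
python3 -c "
from h import *
to([.5410,-.0889,.032])"
```

```text
t 3.5 tcp [ 0.5422 -0.0886  0.0366] shift mm [4.6 1.3 0.3] F [0.3 0.6 0.3] open 0.0392
```

Emit:
arm_command(commands=[-20, 0, 0, 0, 0, -40, 0, 0, 0, 0, -45, 0, 0, 0, 0, -45, 0, 0, 0, 0, 0, 0, 0, 0, 0])

```text
clock: 4.12
tool_pos: [0.5384, -0.0892, 0.1888]
orientation: [-102.0, 89.5, 14.0]
force: [-0.2, 0.4, -1.8]
opening: 0.0391
```

```bash
python3 -c "
from h import *
to([.586,.118,.185])"
```

```text
t 4.125 tcp [ 0.5384 -0.0892  0.1888] shift mm [   4.7 -133.8  165.3] F [-0.2  0.4 -1.8] open 0.0391
```

Emit:
arm_command(commands=[0, -27, 34, 0, 0, 0, -30, 37, 0, 0, 0, -30, 37, 0, 0, 0, -25, 31, 0, 0, 0, 0, 0, 0, 0])

```text
clock: 4.75
tool_pos: [0.576, 0.0889, 0.184]
orientation: [-69.8, 89.9, 46.0]
force: [0.0, -1.3, -1.8]
opening: 0.0393
```

```bash
python3 -c "
from h import *
to([.586,.118,.185])"
```

```text
t 4.75 tcp [0.576  0.0889 0.184 ] shift mm [ -0.9 -21.6  21.8] F [ 0.  -1.3 -1.8] open 0.0393
```

Emit:
arm_command(commands=[0, -15, 15, 0, 0, 0, -7, 7, 0, 0, 0, -1, 1, 0, 0, 0, 0, 0, 0, 0])

```text
clock: 5.25
tool_pos: [0.5855, 0.1195, 0.1812]
orientation: [71.8, 89.8, -172.4]
force: [-0.8, -0.3, -1.5]
opening: 0.0395
```

```bash
python3 -c "
from h import *
to([.586,.118,.185])
L=[]
for n in('scene','side'):
    s=snapshot(n); u,v=map(int,px(s,[.586,.118,.12])); c=s['frame'][v-42:v+43,u-32:u+33]; print(n,u-32,v-42)
    cv2.imwrite('pics/raw_'+n+'.png',s['frame']);L.append(cv2.resize(c,None,fx=6,fy=6,interpolation=cv2.INTER_CUBIC)); import pickle; pickle.dump(s,open(n+'1.pkl','wb'))
cv2.imwrite('pics/c3.png',np.hstack(L))"
```

```text
t 5.25 tcp [0.5855 0.1195 0.1812] shift mm [-3.8  0.2 -1.6] F [-0.8 -0.3 -1.5] open 0.0395
scene 279 138
side 220 176
```

View pics/c3.png

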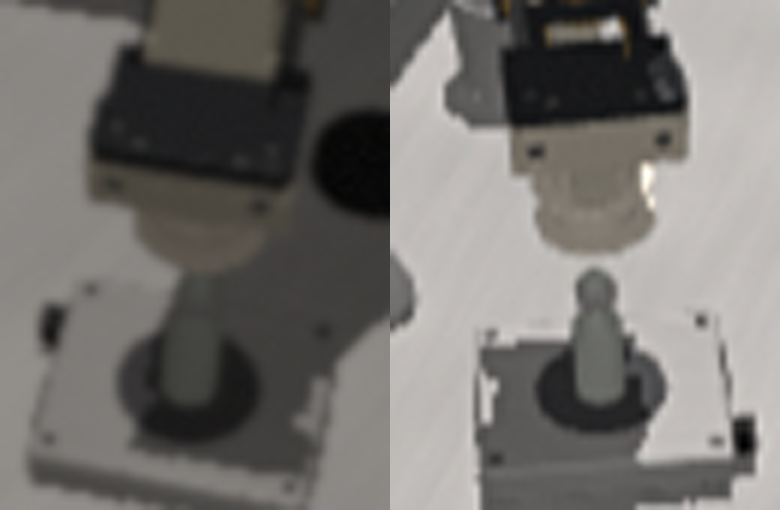

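```bash
python3 -c "
from h import *;import pickle
S={n:pickle.load(open(n+'1.pkl','rb')) for n in('scene','side')}
off={'scene':(279,138,0),'side':(220,176,390)}
c=lambda n,p:((p[0]-off[n][0]+.5)*6-.5+off[n][2],(p[1]-off[n][1]+.5)*6-.5)
for n in S:
    for nm,P in(('disc',[.586,.118,.03]),('tip',[.586,.118,.109]),('flangebot',[.586,.118,.1446]),('x+10',[.596,.118,.1446]),('y+10',[.586,.128,.1446])): print(n,nm,np.round(c(n,px(S[n],P)),1))
    q=[px(S[n],[.586+.03*np.cos(a),.118+.03*np.sin(a),.1446]) for a in np.linspace(0,6.28,60)]; q=np.array([c(n,p) for p in q]); print('flange extents',q.min(0).round(),q.max(0).round())
"
```

```text
scene disc [184.3 384.2]
scene tip [195.  276.2]
scene flangebot [200.1 223.7]
scene x+10 [219.2 234.5]
scene y+10 [213.3 209.8]
flange extents [131. 172.] [270. 277.]
side disc [598.1 386.1]
side tip [591.1 272.2]
side flangebot [587.8 217.9]
side x+10 [568.8 214.1]
side y+10 [580.7 230.6]
flange extents [527. 179.] [649. 258.]
```

```bash
python3 -c "
from h import *
A=np.array([[1.92,1.33,.14],[1.08,-1.39,-1.47],[-1.9,-.71,-.09],[-.38,1.27,-1.52]]);b=np.array([-1.7,-9,4.3,-5])
x=np.linalg.lstsq(A,b,rcond=None)[0];print(x,A@x-b)
R=to([.586,.118,.18]);print('corr tool',R.T@np.array([-x[0],-x[1],0]))"
```

```text
[-2.08782017  0.57317247  4.18014299] [-0.96107533 -0.19636573 -1.11630699  0.16748336]
 t 5.35 tcp [0.5855 0.1194 0.1814] shift mm [ 1.4  0.2 -1.5] F [ 0.7 -0.5 -1.2] open 0.0391
corr tool [-0.0061682  -1.63138519 -1.42339878]
```

Emit:
arm_command(commands=[0, -1.6, -1.4, 0, 0, 20, 0, 0, 0, 0, 15, 0, 0, 0, 0, 10, 0, 0, 0, 0, 0, 0, 0, 0, 0])

```text
clock: 5.98
tool_pos: [0.5882, 0.1175, 0.1359]
orientation: [55.8, 89.9, 171.4]
force: [-0.1, 0.0, -1.9]
opening: 0.0393
```

```bash
python3 -c "
from h import *
to([.5876,.1188,.0666])"
```

```text
t 5.975 tcp [0.5882 0.1175 0.1359] shift mm [69.3 -0.1  1.3] F [-0.1  0.  -1.9] open 0.0393
```

Emit:
arm_command(commands=[10, 0, 1.3, 0, 0, 10, 0, 0, 0, 0, 6, 0, 0, 0, 0])

```text
clock: 6.35
tool_pos: [0.5884, 0.1192, 0.1095]
orientation: [-60.8, 89.9, 54.9]
force: [0.2, -0.3, -2.9]
opening: 0.0396
```

Emit:
arm_command(commands=[6, 0, 0, 0, 0, 6, 0, 0, 0, 0])

```text
clock: 6.6
tool_pos: [0.5885, 0.1193, 0.0967]
orientation: [-63.2, 89.9, 52.5]
force: [-0.7, -0.2, -1.9]
opening: 0.0394
```

```bash
python3 -c "
from h import *
to([.5876,.1188,.0666])"
```

```text
t 6.6 tcp [0.5885 0.1193 0.0967] shift mm [30.1  1.  -0.1] F [-0.7 -0.2 -1.9] open 0.0394
```

Emit:
arm_command(commands=[8, 0.5, 0, 0, 0, 8, 0, 0, 0, 0, 6, 0, 0, 0, 0])

```text
clock: 6.98
tool_pos: [0.588, 0.119, 0.0732]
orientation: [-65.5, 89.9, 50.2]
force: [0.2, 0.5, -1.3]
opening: 0.0393
```

Emit:
arm_command(commands=[3, 0, 0, 0, 0, 3, 0, 0, 0, 0])

```text
clock: 7.22
tool_pos: [0.5878, 0.1189, 0.0666]
orientation: [-33.9, 90.0, 81.8]
force: [-12.7, 1.1, 24.1]
opening: 0.0391
```

Seated: TCP is at 0.0666 m, exactly as predicted, with the hard stop felt. I'm releasing and rising.

Emit:
arm_command(commands=[-1, 0, 0, 0, 100, 0, 0, 0, 0, 100, 0, 0, 0, 0, 100, 0, 0, 0, 0, 100, -20, 0, 0, 0, 100])

```text
clock: 7.85
tool_pos: [0.5877, 0.1188, 0.0874]
orientation: [58.8, 90.0, 174.5]
force: [0.4, 0.2, 0.5]
opening: 0.0831
```

Emit:
arm_command(commands=[-40, 0, 0, 0, 100, -40, 0, 0, 0, 100, -30, 0, 0, 0, 100, 0, 0, 0, 0, 100])

```text
clock: 8.35
tool_pos: [0.5883, 0.1188, 0.2021]
orientation: [-96.7, 89.9, 19.1]
force: [0.3, 0.7, -1.1]
opening: 0.0873
```

```bash
python3 -c "
from h import *
to([.556,-.3377,.2])"
```

```text
t 8.35 tcp [0.5883 0.1188 0.2021] shift mm [   1.9  227.3 -397.3] F [ 0.3  0.7 -1.1] open 0.0873
```

Emit:
arm_command(commands=[0, 25, -45, 0, 100, 0, 28, -50, 0, 100, 0, 28, -50, 0, 100, 0, 28, -50, 0, 100, 0, 28, -50, 0, 100])

```text
clock: 8.98
tool_pos: [0.5705, -0.1649, 0.1987]
orientation: [9.2, 89.9, 125.4]
force: [1.4, -0.0, 0.2]
opening: 0.0878
```

```bash
python3 -c "
from h import *
to([.556,-.3377,.15])"
```

```text
t 8.975 tcp [ 0.5705 -0.1649  0.1987] shift mm [  48.5   89.1 -148.8] F [ 1.4 -0.   0.2] open 0.0878
```

Emit:
arm_command(commands=[10, 27, -45, 0, 100, 10, 27, -45, 0, 100, 10, 24, -40, 0, 100, 5, 5, -8, 0, 100, 0, 0, 0, 0, 100])

```text
clock: 9.6
tool_pos: [0.5528, -0.3335, 0.1575]
orientation: [35.1, 89.6, 150.9]
force: [-0.1, 0.5, 0.1]
opening: 0.0875
```

```bash
python3 -c "
from h import *
s=snapshot('wrist'); u,v=map(int,px(s,[.556,-.3377,.031])); print(u,v); f=s['frame']
import pickle; pickle.dump(s,open('w2.pkl','wb'))
m=(f.max(2)<70).astype(np.uint8); y0=0
c=cv2.resize(f[v-60:v+50,u-60:u+60],None,fx=5,fy=5,interpolation=cv2.INTER_CUBIC); cv2.imwrite('pics/c4.png',cv2.convertScaleAbs(c,alpha=2.5))
to([.556,-.3377,.012])"
```

```text
271 206
 t 9.65 tcp [ 0.553  -0.333   0.1579] shift mm [145.8  -1.2  -6.4] F [-0.   0.7 -0.8] open 0.0876
```

View pics/c4.png

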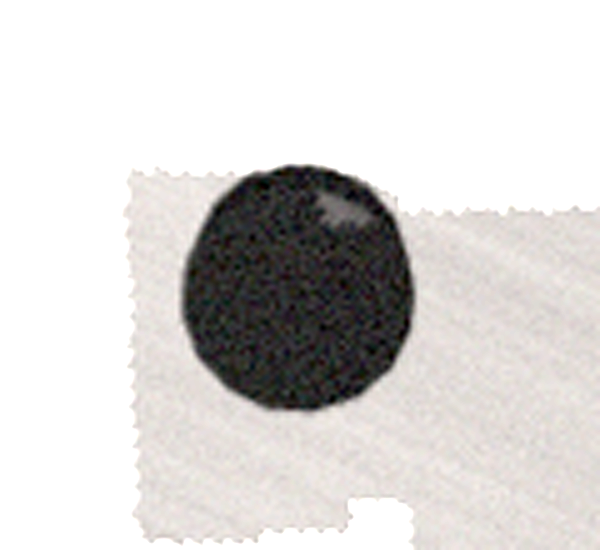

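Cap silhouette is centred at about (270,205) in the picture, 46 px ≈ 44 mm wide. That's within 1 mm of the estimate, so I'm descending.

Emit:
arm_command(commands=[35, 0, -6, 0, 100, 40, 0, -1, 0, 100, 35, 0, 0, 0, 100, 20, 0, 0, 0, 100, 0, 0, 0, 0, 100])

```text
clock: 10.28
tool_pos: [0.56, -0.3324, 0.0281]
orientation: [-35.5, 89.9, 80.8]
force: [0.2, 0.6, -0.1]
opening: 0.0874
```

```bash
python3 -c "
from h import *; import pickle
s=pickle.load(open('w2.pkl','rb')); p=onz(s,270.2,204.8,.031); print(p)
to([*p[:2],.009])"
```

```text
[ 0.55544652 -0.33920673  0.031     ]
 t 10.275 tcp [ 0.56   -0.3324  0.0281] shift mm [19.1  7.1 -4.1] F [ 0.2  0.6 -0.1] open 0.0874
```

Emit:
arm_command(commands=[0, 6, -3.5, 0, 100, 6, 1.5, 0, 0, 100, 8, 0, 0, 0, 100, 4, 0, 0, 0, 100, 0, 0, 0, 0, 100])

```text
clock: 10.9
tool_pos: [0.5571, -0.3388, 0.013]
orientation: [-117.2, 89.7, -0.8]
force: [-0.8, -0.3, 0.4]
opening: 0.088
```

```bash
python3 -c "
from h import *
to([.5554,-.3392,.009])"
```

```text
t 10.9 tcp [ 0.5571 -0.3388  0.013 ] shift mm [4.  1.7 0.4] F [-0.8 -0.3  0.4] open 0.088
```

Emit:
arm_command(commands=[6, 1.7, 0, 0, 100, 0, 0, 0, 0, 100])

```text
clock: 11.15
tool_pos: [0.5555, -0.3396, 0.0065]
orientation: [-116.9, 89.7, -0.4]
force: [-0.5, 0.2, -0.3]
opening: 0.0873
```

Emit:
arm_command(commands=[2, 0, 0, 0, 0, 1, 0, 0, 0, 0, 0, 0, 0, 0, 0, 0, 0, 0, 0, 0, 0, 0, 0, 0, 0])

```text
clock: 11.78
tool_pos: [0.5558, -0.3397, 0.0036]
orientation: [-118.7, 89.7, -2.3]
force: [0.4, 0.7, -0.1]
opening: 0.0431
```

```bash
python3 -c "
from h import *
to([.5554,-.3392,.009])"
```

```text
t 11.775 tcp [ 0.5558 -0.3397  0.0036] shift mm [-5.4  0.1  0.6] F [ 0.4  0.7 -0.1] open 0.0431
```

Emit:
arm_command(commands=[-20, 0, 0, 0, 0, -45, 0, 0, 0, 0, -50, 0, 0, 0, 0, -50, 0, 0, 0, 0, -10, 0, 0, 0, 0])

```text
clock: 12.4
tool_pos: [0.5536, -0.3394, 0.182]
orientation: [-92.4, 89.9, 24.1]
force: [-0.1, 0.3, -0.2]
opening: 0.0434
```

Emit:
arm_command(commands=[0, -24, 43, 0, 0, 0, -26, 48, 0, 0, 0, -26, 48, 0, 0, 0, -26, 48, 0, 0, 0, -26, 48, 0, 0])

```text
clock: 13.02
tool_pos: [0.5625, -0.0679, 0.1801]
orientation: [-46.0, 89.9, 70.1]
force: [2.0, -0.3, -0.4]
opening: 0.044
```

```bash
python3 -c "
from h import *
to([.5866,.1184,.16])"
```

```text
t 13.025 tcp [ 0.5625 -0.0679  0.1801] shift mm [  20.4 -103.4  156.8] F [ 2.  -0.3 -0.4] open 0.044
```

Emit:
arm_command(commands=[0, -28, 43, 0, 0, 0, -28, 43, 0, 0, 0, -26, 40, 0, 0, 0, -8, 12, 0, 0, 0, 0, 0, 0, 0])

```text
clock: 13.65
tool_pos: [0.5802, 0.1041, 0.1768]
orientation: [56.0, 89.7, 172.3]
force: [-0.6, 0.2, -0.3]
opening: 0.0433
```

```bash
python3 -c "
from h import *
to([.5866,.1184,.145])"
```

```text
t 13.65 tcp [0.5802 0.1041 0.1768] shift mm [ 31.8 -12.2   9.9] F [-0.6  0.2 -0.3] open 0.0433
```

Emit:
arm_command(commands=[10, -10, 8, 0, 0, 10, -2.5, 2, 0, 0, 5, 0, 0, 0, 0, 0, 0, 0, 0, 0])

```text
clock: 14.15
tool_pos: [0.5865, 0.1163, 0.1486]
orientation: [67.4, 89.6, -176.5]
force: [0.3, -0.8, -0.4]
opening: 0.0432
```

```bash
python3 -c "
from h import *;import pickle
to([.5866,.1184,.14]); z=get_obs()['tool_pos'][2]-.0036
L=[]
for n,k in(('scene',0),('side',390)):
    s=snapshot(n); p=px(s,[.5866,.1184,.11]); u,v=int(p[0])-32,int(p[1])-42; c=s['frame'][v:v+85,u:u+65]
    L.append(cv2.resize(c,None,fx=6,fy=6,interpolation=cv2.INTER_CUBIC))
    cc=lambda P:(np.round([(px(s,P)[0]-u+.5)*6-.5+k,(px(s,P)[1]-v+.5)*6-.5],1))
    X,Y=.5866,.1184
    print(n,'disc',cc([X,Y,.03]),'tip',cc([X,Y,.109]),'rollertop',cc([X,Y,.085]),'capbot',cc([X,Y,z]))
    for r,h,nm in((.03,.034,'flange foot'),(.02,.085,'neck top'),(.022,z,'capbot')):
        q=np.array([cc([X+r*np.cos(a),Y+r*np.sin(a),h]) for a in np.linspace(0,6.28,60)]); print(nm,q.min(0),q.max(0))
cv2.imwrite('pics/c5.png',cv2.convertScaleAbs(np.hstack(L),alpha=1.4))"
```

```text
t 14.15 tcp [0.5865 0.1163 0.1486] shift mm [ 8.6 -1.1  1.8] F [ 0.3 -0.8 -0.4] open 0.0432
scene disc [185.9 366.3] tip [196.6 258.3] rollertop [193.2 292.2] capbot [201.9 205.2]
flange foot [121.8 310.4] [251.  413.2]
neck top [148.7 257.9] [237.7 327.3]
capbot [150.9 166.9] [252.8 244.3]
side disc [596.7 374.4] tip [589.7 260.5] rollertop [591.9 296. ] capbot [586.3 205.6]
flange foot [538.6 329.3] [654.3 409.6]
neck top [552.4 269.6] [631.4 322.9]
capbot [541.6 176.9] [631.1 234.9]
```

View pics/c5.png

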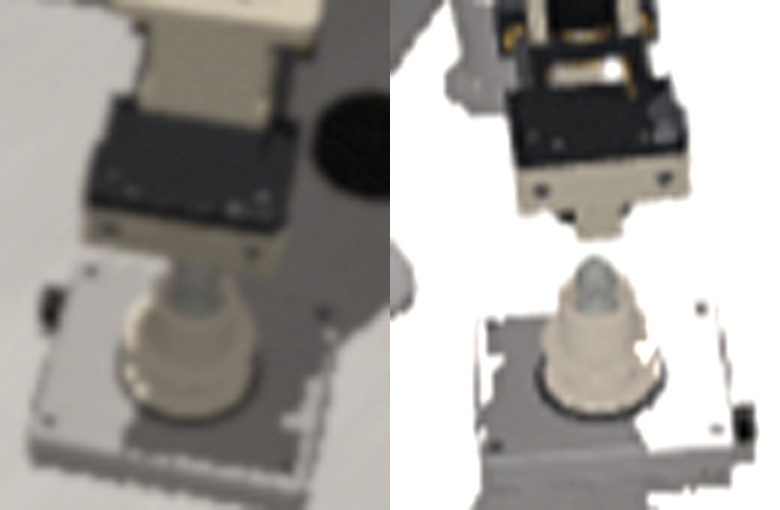

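Roller is seated concentric on the disc: flange foot outline is 120–257 px against 122–251 predicted. The cap is above the stud tip. I'm lowering it slowly and watching the forces.

Emit:
arm_command(commands=[5, -1.1, 1.8, 0, 0, 10, 0, 0, 0, 0, 8, 0, 0, 0, 0, 0, 0, 0, 0, 0])

```text
clock: 14.75
tool_pos: [0.5869, 0.1186, 0.1252]
orientation: [58.7, 89.7, 174.8]
force: [-0.2, -0.6, 0.2]
opening: 0.0435
```

```bash
python3 -c "
from h import *
to([.5866,.1184,.104])"
```

```text
t 14.75 tcp [0.5869 0.1186 0.1252] shift mm [21.2  0.2 -0.1] F [-0.2 -0.6  0.2] open 0.0435
```

Emit:
arm_command(commands=[6, 0, 0, 0, 0, 6, 0, 0, 0, 0])

```text
clock: 15.0
tool_pos: [0.5872, 0.1188, 0.113]
orientation: [52.8, 89.8, 168.9]
force: [-0.1, 0.3, -0.9]
opening: 0.0435
```

Emit:
arm_command(commands=[4, 0, 0, 0, 0, 2, 0, 0, 0, 0])

```text
clock: 15.25
tool_pos: [0.587, 0.1187, 0.1061]
orientation: [57.1, 89.7, 173.2]
force: [0.4, 0.2, -0.0]
opening: 0.0437
```

```bash
python3 -c "
from h import *
to([.5866,.1184,.104])"
```

```text
t 15.25 tcp [0.587  0.1187 0.1061] shift mm [ 2.1  0.5 -0.1] F [ 0.4  0.2 -0. ] open 0.0437
```

Emit:
arm_command(commands=[3, 0, 0, 0, 0, 3, 0, 0, 0, 0])

```text
clock: 15.5
tool_pos: [0.5874, 0.1189, 0.102]
orientation: [53.5, 89.8, 169.7]
force: [-7.0, 0.6, 16.4]
opening: 0.0436
```

Emit:
arm_command(commands=[4, 0, 0, 0, 0, 4, 0, 0, 0, 0])

```text
clock: 15.75
tool_pos: [0.5865, 0.119, 0.0966]
orientation: [52.5, 89.8, 168.7]
force: [-5.7, 0.6, 6.9]
opening: 0.0436
```

Emit:
arm_command(commands=[3, 0, 0, 0, 0, 3, 0, 0, 0, 0])

```text
clock: 16.0
tool_pos: [0.5857, 0.119, 0.0906]
orientation: [52.5, 89.8, 168.7]
force: [-0.6, -0.7, -4.7]
opening: 0.0435
```

Emit:
arm_command(commands=[3, 0, 0, 0, 0, 2, 0, 0, 0, 0])

```text
clock: 16.25
tool_pos: [0.5867, 0.119, 0.0886]
orientation: [52.6, 89.9, 168.9]
force: [-11.6, -0.0, 27.1]
opening: 0.0434
```

Clicked: 16 N, then a drop to −5 N, then a hard stop at TCP 0.0886 m, exactly the predicted home height. I'm holding the push and checking.

```bash
python3 -c "
from h import *
L=[]
for n in('scene','side'):
    s=snapshot(n); p=px(s,[.5866,.1184,.09]); u,v=int(p[0])-32,int(p[1])-42; L.append(cv2.resize(s['frame'][v:v+85,u:u+65],None,fx=6,fy=6,interpolation=cv2.INTER_CUBIC)); to([.5866,.1184,.0886])
for i in range(8): snapshot('side')
to([.5866,.1184,.0886])
cv2.imwrite('pics/c6.png',np.hstack(L))"
```

```text
t 16.3 tcp [0.5867 0.119  0.0887] shift mm [ 0.1  0.4 -0.5] F [-8.6  0.2 18.7] open 0.0433
 t 16.35 tcp [0.5866 0.119  0.0886] shift mm [ 0.   0.3 -0.6] F [-8.8 -0.7 19.2] open 0.0435
 t 16.75 tcp [0.5866 0.119  0.0886] shift mm [ 0.   0.3 -0.6] F [-7.9 -0.3 18.6] open 0.0435
```

View pics/c6.png

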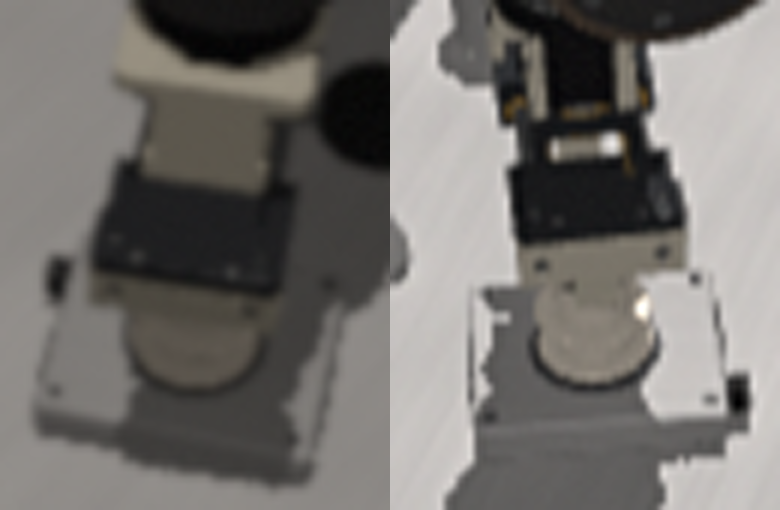

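Roller is on the disc, the fingers straddle the neck, and a steady 18.6 N push is holding. I'm handing in.

```bash
python3 -c "
from h import *
print(close_job()); to([.5866,.1184,.0886])"
```

```text
the job is handed in; nothing more can be done
None
the job is handed in; nothing more can be done
```

The roller is on the steel feeder's spindle, the cap is snapped on, and I handed the job in still gripping and pushing down. No verdict was given.

- **Roller:** it stopped hard at tool height 0.0666 m, as predicted from the grasp. The pictures after release show it seated on the drive disc.
- **Cap:** resistance peaked at about 16 N, then dropped as the balls passed the lip. It stopped hard at tool height 0.0886 m, the predicted home height to 0.1 mm.
- **Hold:** about 18.6 N downward, steady for half a second before hand-in at about 16.8 s on the robot's clock. There was also a sideways force reading of about −8 N.
- **Not seen directly:** the fingers hid the cap in the last views, so its seating rests on tool height and the force pattern. The two fixed cameras disagreed by 2–3 mm on x, so I used mainly the arm's own position for the final alignment.
- **Other things on the counter:** no unexpected contact forces showed up, but I did not measure the bystanders again at the end. I never spotted the spanner in the pictures.

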